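Load two bottles into the divided crate

ROBOT

A 6-joint arm with a two-finger parallel gripper is mounted at the origin on a cart in front of the work surface, level with it; the furniture and walls round the work are solid. World frame = base frame: x ahead of the robot, y to its left, z up, the work surface at z = 0. Lengths are in m, angles in degrees, forces in N, time in s.
With the tool pointing down it reaches from about 0.3 to 0.825 m from the base axis. Payload 5.4 kg.
Tool frame: the origin (TCP) lies at the very end of the fingers, on their centre line; the grasp point (between the pads) lies bot.hold_point_z behind it (bot.hold_point_z is the distance from the TCP to the grasp point, in m); z points along the fingers, y is the line along which they close (so a half turn about z gives the same grasp; the last joint's range is limited). The gripper opens to 92 mm and grips with 3 to 60 N. Pads are 20 mm wide; open, the fingers measure 128 mm over their backs; the gripper's body (75 mm by 189 mm) begins 69 mm behind the grasp point.
Start: joints at [56.603, 9.076, 91.501, -0, 79.423, -12.038], TCP at [0.209, 0.535, 0.215] pointing down, gripper open.
Joint ranges: [-166.64, 166.64], [-54.1, 131.32], [10.49, 154.53], [-73.88, 253.88], [9.74, 151.15], [-171.62, 171.62]. Speed limits (degrees/s): [147.25, 147.25, 180, 180, 180, 180].

INTERFACE

Orientations are given as [roll, pitch, yaw] about the fixed x, y, z axes, in that order (R = Rz(yaw) Ry(pitch) Rx(roll)).
In Python, from rig import bot gives the robot as it stands.
- The arm moves only by the shell command python3 -m creep 'ROWS' [OPENING] [FORCE]. ROWS is JSON, a list of rows, each an object with "xyz": the shift along the tool's x, y, z in m, a list of three; "roll": the turn about the tool's z in rad. In form: [{"xyz": [x, y, z], "roll": roll}, ...]. A call has 1 to 5 rows; each row shifts and turns the commanded pose from where the row before left it, along the tool's axes as they then stand; what a row does not reach is not made up. A row lasts 1/10 s, in which the tool goes at most 50 mm and 8.59 degrees, less where a joint would pass 70% of its speed; a pose out of reach is approached as far as the arm can. A call is refused whole if a number of a shift passes 0.05 or a number of a turn 0.15, either way. A call with a gripper value outside its range is refused whole. OPENING is the opening in per cent of the stroke, from 0 (shut) to 100 (fully open), set as the call begins (- or left out, the last holds). The fingers move at their own pace and stop on an object; FORCE is the grip in N (left out, the last holds). Time passes only in rows, so rows that do not move let the fingers close. It gives the time, the measured TCP pose, the force, the opening and the grip force at its end, in the units of the state.
- bot.observe(): the state, without advancing time (a new reading comes with each control period).
- bot.read_camera(name): name is "scene" or "top" or "wrist"; returns a dict with "pixels" (480x640x3 uint8, red, green, blue), "mtx" (3x3 intrinsics, pixels), "D" ([k1, k2, p1, p2, k3] as OpenCV has them; the pictures are not rectified), "world_from_camera" (4x4, takes a point from camera to world coordinates); the wrist camera has in their place "tool_from_camera" (4x4, takes a point from camera to tool coordinates, whose origin is the TCP and whose axes are the flange's). Camera axes: x right, y down, z forward; pixel columns grow to the right and rows downward; lengths in m; the calibration is good to about 2 mm. A picture is of the moment at which its call begins: read the wrist's pose just before it. There is no depth.
- bot.close_job(): hands the job in; it is judged then, once.
The state is a dict: "t": time; "qpos": joint angles; "joint_velocities": joint speeds; "joint_torque": joint torques, N m; "tool_pos": TCP position; "orientation": TCP orientation; "force": force on the tool from outside, world axes, zero at the start; "torque": the same for the moment, N m; "opening": finger opening in m; "finger_force": force on a finger pad.
Only numpy, scipy, OpenCV 4.12 (cv2) and the standard library are available. Lean on these libraries where they do the work, as an engineer would, in place of code of your own. Each camera call takes 0.05 s, during which the arm holds its last target. There are 200 camera calls.

TASK

Put the brown bottle and the white bottle with the black label away in the wooden crate: each upright in its own empty cell, standing on the cork pad, in either order. Lower each one to the bottom of its cell before letting go. Leave the red pot in its cell and the other bottles where they stand.

Things in the scene. Friction and masses are not known exactly. Their poses are not given: they have to be found in the camera images.
- crate: Open-topped dark wooden crate, fixed to the table, with three equal square cells in one row along its own y axis. Outside 84 (x) x 240 (y) x 50 high (z) mm; walls and floor 6 mm thick; each cell 72 x 72 mm inside, cell centres at y = -78, 0 and +78 mm. Origin: centre of its underside. Two cells are empty with a cork pad on the floor; the third, which may be any of them, holds the red pot.
- pad_a: Cork pad, a fixed disc 60 mm across and 2 mm thick, at the centre of the floor of one empty cell. Origin: centre of its underside (6 mm above the table); its top is 8 mm above the table.
- pad_b: The same kind of cork pad, in the other empty cell. Origin: centre of its underside.
- bottle_amber: To be put away. Brown round bottle with a dark cap and a cream label, 52 mm across, 135 mm high, 0.25 kg give or take a quarter; straight-sided from its foot to about 95 mm, cap 31 mm across from 111 mm up. Stands upright. Origin: centre of its base, z up along the bottle.
- bottle_primer: To be put away. White round bottle with a black label and a white cap, 52 mm across, 120 mm high, 0.15 kg give or take a quarter; straight-sided from its foot to about 80 mm, cap 33 mm across from 92 mm up. Stands upright. Origin: centre of its base, z up along the bottle.
- bottle_varnish: Bystander, leave alone. Smaller white bottle with a thin orange line on its label, 44 mm across, 98 mm high. Origin: centre of its base.
- bottle_rose: Bystander, leave alone. Wide rose-coloured bottle with a white cap, 72 mm across, 130 mm high. Origin: centre of its base.
- pot_red: Already in the crate, leave it there. Small red pot with a pinkish lid, 57 mm across, 60 mm high, standing on the floor of its cell. Origin: centre of its base.

How it is judged:
By the outcome, as a careful person would: the job done as asked, in the order asked, and still so for the second after the job is handed in, with the robot touching nothing.
It also fails if it takes over 64 s, if anything falls off the work surface, if the arm or the gripper's body presses on something with over 40 N, if the wrist force passes 120 N, or if a joint passes its speed limit or range.

## Working session

There is one attempt and no reset: what is moved stays moved. The work goes in short steps, Python scripts to look and compute and a shell command to move; the robot and the scene stay as the last step left them, time stands still between calls to the robot, and variables do not carry over. Pictures are saved under pics/ and viewed, at most 10 in all, crops included, and the job is handed in when it is done.

```bash
ls; mkdir -p pics; python3 - <<'E'
from rig import bot
import cv2
s=bot.observe();print(s, bot.hold_point_z)
for n in("scene","top"):
    c=bot.read_camera(n);cv2.imwrite(f"pics/{n}0.png",c["pixels"][:,:,::-1])
    print(n,c["mtx"],c["D"],c["world_from_camera"])
E
```

```text
pics
{'t': 0.0, 'qpos': array([ 5.66011231e+01,  9.11008176e+00,  9.15684562e+01,  1.26324343e-03,
        7.94245982e+01, -1.20368747e+01]), 'joint_velocities': array([-0.08164226, -0.071139  ,  0.0788771 , -0.11678236, -0.0763101 ,
        0.06738692]), 'joint_torque': array([ 3.95784218e-05, -3.85577488e+01, -3.22109056e+01,  7.00734369e-02,
        3.79131292e-02, -1.18269650e-04]), 'tool_pos': array([0.20911351, 0.53497959, 0.21367661]), 'orientation': array([-1.79899390e+02, -2.27222181e-02,  1.58637745e+02]), 'force': array([-0.10705038, -0.42539845, -0.03792017]), 'torque': array([-0.00236877,  0.08045939,  0.00058407]), 'finger_force': 0.0, 'opening': 0.09196709509026342} 0.0187
scene [[549.21900182   0.         312.88516341]
 [  0.         549.21900182 243.99106146]
 [  0.           0.           1.        ]] [-0.02767757  0.          0.          0.          0.        ] [[ 0.83049533 -0.39022119  0.39749834  0.02639201]
 [-0.55682673 -0.60065781  0.57371961 -0.76657703]
 [ 0.01488293 -0.69780915 -0.7161291   0.95040818]
 [ 0.          0.          0.          1.        ]]
top [[482.6580193    0.         323.04931968]
 [  0.         482.6580193  237.48138016]
 [  0.           0.           1.        ]] [-0.07711287  0.          0.          0.          0.        ] [[ 0.01849243 -0.98389222  0.17780361  0.31606758]
 [-0.99978544 -0.01985696 -0.00589779 -0.03369612]
 [ 0.00933343 -0.17765639 -0.98404832  1.28646481]
 [ 0.          0.          0.          1.        ]]
```

View pics/scene0.png

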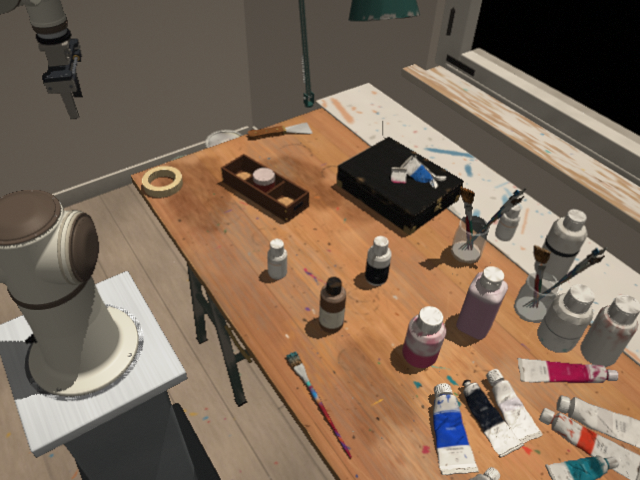

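View pics/top0.png

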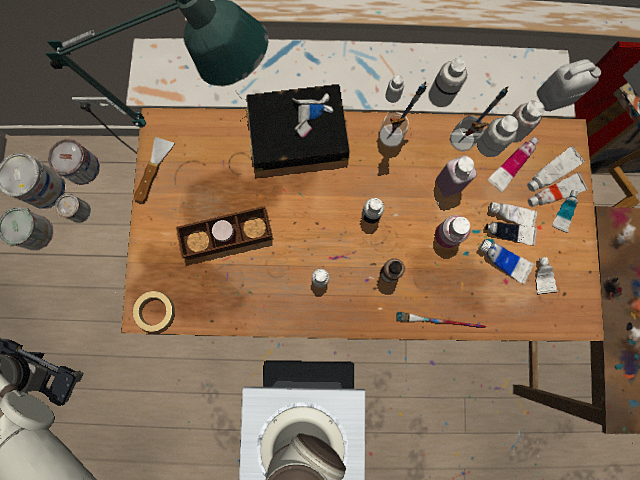

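The scene view shows the amber cap at about (334,286), the primer cap at (381,243), varnish at (277,248), and the crate with the pot in its middle cell at (263,177). In the top view, the amber cap is at about (394,268), the primer cap at (374,204), varnish at (320,274), the cork pads at (199,242) and (255,228), and the pot at (222,231).

```bash
cat > h.py <<'E'
import numpy as np, cv2
def ray(c,uv,W=None):
    W=c["world_from_camera"] if W is None else W
    p=cv2.undistortPoints(np.array([[uv]],float),c["mtx"],np.array(c["D"],float))[0,0]
    return W[:3,3], W[:3,:3]@np.array([p[0],p[1],1.])
def onz(c,uv,z,W=None):
    o,d=ray(c,uv,W); return o+d*(z-o[2])/d[2]
def tri(r1,r2):
    A=np.stack([r1[1],-r2[1]],1); k=np.linalg.lstsq(A,r2[0]-r1[0],rcond=None)[0]
    a=r1[0]+k[0]*r1[1]; b=r2[0]+k[1]*r2[1]; return (a+b)/2,np.linalg.norm(a-b)
E
python3 - <<'E'
from rig import bot
from h import *
s=bot.read_camera("scene");t=bot.read_camera("top")
img=t["pixels"];hsv=cv2.cvtColor(img,cv2.COLOR_RGB2HSV)
print([ (p,hsv[p[1],p[0]].tolist()) for p in [(199,242),(255,228),(222,231),(394,266),(374,204),(210,225),(180,240)]])
print("amber",onz(t,(394,267),.135),onz(s,(334,286),.135),tri(ray(t,(394,267)),ray(s,(334,286))))
print("primer",onz(t,(374,203),.12),onz(s,(381,243),.12))
print("varn",onz(t,(320,273),.098),onz(s,(277,245),.098))
print("rose/pads",onz(t,(456,227),.13),onz(t,(199,242),.008),onz(t,(255,228),.008),onz(t,(222,231),.06))
# corks by mask in crate window
m=np.zeros(img.shape[:2],np.uint8); w=cv2.inRange(hsv,(8,60,120),(25,255,255))
for nm,(u,v) in dict(a=(199,242),b=(255,228)).items():
    m[:]=0; m[v-11:v+12,u-13:u+14]=w[v-11:v+12,u-13:u+14]
    n,l,st,ce=cv2.connectedComponentsWithStats(m);i=1+st[1:,4].argmax();print(nm,st[i],ce[i],onz(t,ce[i],.008))
big=np.hstack([cv2.resize(img[195:275,165:285],None,fx=3.3,fy=3.3,interpolation=2),cv2.resize(img[185:290,345:420],(264,264),interpolation=2)[:,:,:]])
cv2.imwrite("pics/crop1.png",big[:,:,::-1])
E
```

```text
[((199, 242), [16, 140, 178]), ((255, 228), [16, 138, 183]), ((222, 231), [9, 36, 198]), ((394, 266), [0, 8, 32]), ((374, 204), [19, 12, 233]), ((210, 225), [12, 128, 20]), ((180, 240), [11, 149, 72])]
amber [ 0.4554121 -0.2126021  0.135    ] [ 0.45011799 -0.22962344  0.135     ] (array([ 0.45900537, -0.21627074,  0.11537325]), np.float64(0.002690817683502908))
primer [ 0.61675717 -0.16610791  0.12      ] [ 0.61015821 -0.1776045   0.12      ]
varn [ 0.44150878 -0.03493633  0.098     ] [ 0.43280396 -0.04395653  0.098     ]
rose/pads [ 0.55789625 -0.36790255  0.13      ] [0.52795314 0.29261082 0.008     ] [0.56938573 0.14295916 0.008     ] [0.54945672 0.22117251 0.06      ]
a [187 231  22  21 351] [197.73219373 241.23361823] [0.52997597 0.29618902 0.008     ]
b [243 218  23  20 347] [254.19884726 227.81268012] [0.56985837 0.14515023 0.008     ]
```

View pics/crop1.png

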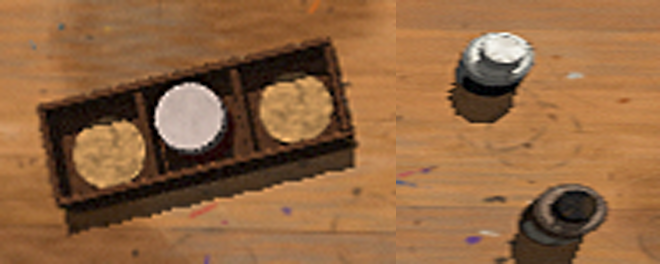

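Crop: both pads are clean discs, the pot is in the middle cell, and both bottles stand clear. The pads are 156 mm apart, as expected, and the pot sits at their midpoint. That gives a crate yaw of about 14.8°, so I'll use tool yaw 104.8°, closing across the crate's x axis. First the turn.

```bash
python3 -m creep '[{"xyz":[0,0,0],"roll":0.15},{"xyz":[0,0,0],"roll":0.15},{"xyz":[0,0,0],"roll":0.15},{"xyz":[0,0,0],"roll":0.15},{"xyz":[0,0,0],"roll":0.15}]' 100
python3 -m creep '[{"xyz":[0,0,0],"roll":0.10},{"xyz":[0,0,0],"roll":0.09},{"xyz":[0,0,0],"roll":0}]'
cat > go.py <<'E'
# shift in tool axes from measured pose to target x y z [yaw]
import sys,numpy as np
from rig import bot
from scipy.spatial.transform import Rotation as R
s=bot.observe();t=np.array([float(a) for a in sys.argv[1:4]])
r=R.from_euler("xyz",s["orientation"],degrees=True)
print("t",round(s["t"],2),"pos",s["tool_pos"].round(4),"ori",s["orientation"].round(2),"open",round(s["opening"],4),"ff",s["finger_force"],"F",s["force"].round(1))
print("tool shift",r.inv().apply(t-s["tool_pos"]).round(4))
E
python3 go.py 0.43 -0.213 0.25
```

```text
t: 0.7
tool_pos: [0.2093, 0.5353, 0.2143]
orientation: [-180.0, 0.0, 115.3]
force: [0.7, -0.1, 0.3]
opening: 0.0919
finger_force: 0.0
t: 1.0
tool_pos: [0.2094, 0.5354, 0.2144]
orientation: [-180.0, 0.0, 104.8]
force: [0.0, 0.0, 0.4]
opening: 0.0919
finger_force: 0.0
t 1.0 pos [0.2094 0.5354 0.2144] ori [-1.7998e+02  2.0000e-02  1.0477e+02] open 0.0919 ff 0.0 F [0.  0.  0.4]
tool shift [-0.7799  0.0225 -0.0354]
```

```bash

python3 -m creep '[{"xyz":[-0.04,0.001,-0.004],"roll":0},{"xyz":[-0.04,0.001,-0.004],"roll":0},{"xyz":[-0.04,0.001,-0.004],"roll":0},{"xyz":[-0.04,0.001,-0.004],"roll":0},{"xyz":[-0.04,0.001,-0.004],"roll":0}]' >/dev/null
python3 -m creep '[{"xyz":[-0.04,0.001,-0.004],"roll":0},{"xyz":[-0.04,0.001,-0.004],"roll":0},{"xyz":[-0.04,0.001,-0.004],"roll":0},{"xyz":[-0.04,0.001,-0.003],"roll":0},{"xyz":[-0.04,0.001,0],"roll":0}]' 
python3 go.py 0.43 -0.213 0.25
```

```text
t: 2.0
tool_pos: [0.3215, 0.1499, 0.2502]
orientation: [179.9, 0.0, 105.0]
force: [0.7, -0.3, 0.1]
opening: 0.0919
finger_force: 0.0
t 2.0 pos [0.3215 0.1499 0.2502] ori [1.7990e+02 2.0000e-02 1.0495e+02] open 0.0919 ff 0.0 F [ 0.7 -0.3  0.1]
tool shift [-3.786e-01  1.120e-02  3.000e-04]
```

```bash

python3 -m creep '[{"xyz":[-0.04,0.001,0],"roll":0},{"xyz":[-0.04,0.001,0],"roll":0},{"xyz":[-0.04,0.001,0],"roll":0},{"xyz":[-0.04,0.001,0],"roll":0},{"xyz":[-0.04,0.001,0],"roll":0}]' >/dev/null
python3 -m creep '[{"xyz":[-0.04,0.001,0],"roll":0},{"xyz":[-0.04,0.001,0],"roll":0},{"xyz":[-0.04,0.001,0],"roll":0},{"xyz":[-0.04,0.001,0],"roll":0},{"xyz":[0,0,0],"roll":0}]' >/dev/null
python3 go.py 0.455 -0.213 0.25
python3 - <<'E'
from rig import bot
from h import *
s=bot.observe();c=bot.read_camera("wrist")
print(c["tool_from_camera"].round(3),c["mtx"].round(0)); cv2.imwrite("pics/w1.png",c["pixels"][:,:,::-1]); np.savez("w1.npz",p=s["tool_pos"],o=s["orientation"])
E
```

```text
t 3.0 pos [ 0.4219 -0.1981  0.2491] ori [-1.7995e+02  2.0000e-02  1.0468e+02] open 0.0918 ff 0.0 F [-0.4  0.8  0.4]
tool shift [-0.0228  0.0282 -0.0009]
[[-0.001 -0.963 -0.269  0.076]
 [ 1.    -0.    -0.001  0.   ]
 [ 0.    -0.269  0.963 -0.17 ]
 [ 0.     0.     0.     1.   ]] [[430.   0. 315.]
 [  0. 430. 235.]
 [  0.   0.   1.]]
```

View pics/w1.png

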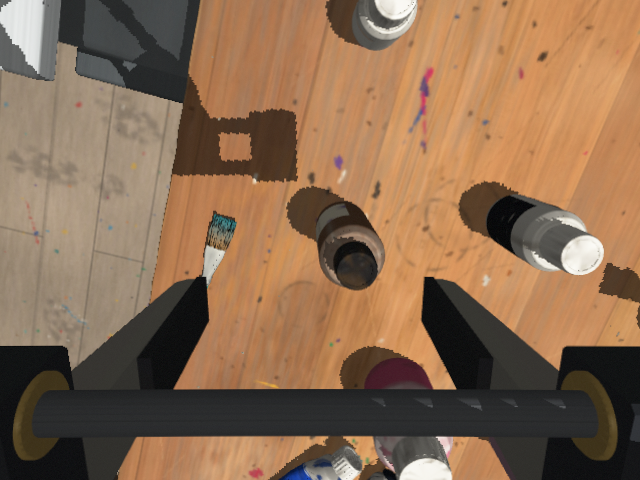

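Wrist view: amber cap top at (356,266) between the fingers, primer cap top at (582,254), and clear space around both.

```bash
cat >> h.py <<'E'
def wristW(c,p,o):
    from scipy.spatial.transform import Rotation as R
    W=np.eye(4);W[:3,:3]=R.from_euler("xyz",o,degrees=True).as_matrix();W[:3,3]=p
    return W@c["tool_from_camera"]
E
python3 - <<'E'
from rig import bot
from h import *
s=bot.observe();c=bot.read_camera("wrist");t=bot.read_camera("top")
W=wristW(c,s["tool_pos"],s["orientation"])
print("amber",onz(c,(356,266),.135,W),tri(ray(c,(356,266),W),ray(t,(394.5,267))))
print("primer",onz(c,(582,254),.12,W),tri(ray(c,(582,254),W),ray(t,(375.2,203.5))))
E
python3 go.py 0.455 -0.215 0.25
```

```text
amber [ 0.4560988  -0.21399233  0.135     ] (array([ 0.45540544, -0.21334463,  0.13733347]), np.float64(0.0005455001700905964))
primer [ 0.61468174 -0.16815469  0.12      ] (array([ 0.61606379, -0.16889209,  0.11804314]), np.float64(0.0008787900453040214))
t 3.15 pos [ 0.4215 -0.1939  0.2494] ori [-1.7998e+02 -6.0000e-02  1.0485e+02] open 0.0919 ff 0.0 F [-0.9  0.1 -0.2]
tool shift [-0.029   0.027  -0.0007]
```

```bash

python3 -m creep '[{"xyz":[-0.014,0.014,0],"roll":0},{"xyz":[-0.014,0.014,0],"roll":0},{"xyz":[0,0,0],"roll":0}]' >/dev/null
python3 go.py 0.4557 -0.2138 0.058
```

```text
t 3.45 pos [ 0.4567 -0.2137  0.2497] ori [1.7998e+02 1.0000e-02 1.0492e+02] open 0.0917 ff 0.0 F [-0.2  0.  -0.5]
tool shift [ 0.0002 -0.0011  0.1917]
```

```bash

python3 -m creep '[{"xyz":[0,0,0.04],"roll":0},{"xyz":[0,0,0.04],"roll":0},{"xyz":[0,0,0.04],"roll":0},{"xyz":[0,0,0.04],"roll":0},{"xyz":[0,0,0.02],"roll":0}]' >/dev/null
python3 -m creep '[{"xyz":[0,0,0.012],"roll":0},{"xyz":[0,0,0],"roll":0}]' 
python3 -m creep '[{"xyz":[0,0,0],"roll":0},{"xyz":[0,0,0],"roll":0},{"xyz":[0,0,0],"roll":0},{"xyz":[0,0,0],"roll":0},{"xyz":[0,0,0],"roll":0}]' 45 20
python3 -m creep '[{"xyz":[0,0,0],"roll":0},{"xyz":[0,0,0],"roll":0},{"xyz":[0,0,0],"roll":0},{"xyz":[0,0,0],"roll":0},{"xyz":[0,0,0],"roll":0}]'
```

```text
t: 4.15
tool_pos: [0.4548, -0.2129, 0.0567]
orientation: [-179.9, -0.1, 104.9]
force: [-0.2, -0.0, 0.2]
opening: 0.0919
finger_force: 0.0
t: 4.65
tool_pos: [0.4562, -0.2147, 0.058]
orientation: [180.0, 0.0, 104.8]
force: [1.2, -0.5, 1.3]
opening: 0.0543
finger_force: 0.0
t: 5.15
tool_pos: [0.4561, -0.2147, 0.0579]
orientation: [180.0, 0.0, 104.8]
force: [-0.9, -1.2, 4.5]
opening: 0.0509
finger_force: 19.8
```

```bash

python3 -m creep '[{"xyz":[0,0,-0.01],"roll":0},{"xyz":[0,0,-0.03],"roll":0},{"xyz":[0,0,-0.03],"roll":0},{"xyz":[0,0,-0.03],"roll":0},{"xyz":[0,0,-0.03],"roll":0}]' 0 25
python3 -m creep '[{"xyz":[0,0,-0.01],"roll":0},{"xyz":[0,0,0],"roll":0}]' 
python3 go.py 0.530 0.296 0.2
```

```text
t: 5.65
tool_pos: [0.4554, -0.2138, 0.1884]
orientation: [-180.0, -0.1, 104.8]
force: [1.2, 0.1, -3.3]
opening: 0.0511
finger_force: 24.7
t: 5.85
tool_pos: [0.4565, -0.2148, 0.1987]
orientation: [179.9, 0.1, 104.8]
force: [0.1, 0.4, -1.8]
opening: 0.0513
finger_force: 24.7
t 5.85 pos [ 0.4565 -0.2148  0.1987] ori [1.7991e+02 1.1000e-01 1.0479e+02] open 0.0513 ff 24.719242906576255 F [ 0.1  0.4 -1.8]
tool shift [ 0.4751  0.2014 -0.0019]
```

```bash

for i in 1 2 3; do python3 -m creep '[{"xyz":[0.025,0.010,0],"roll":0},{"xyz":[0.025,0.010,0],"roll":0},{"xyz":[0.025,0.010,0],"roll":0},{"xyz":[0.025,0.010,0],"roll":0},{"xyz":[0.025,0.010,0],"roll":0}]' >/dev/null; done
python3 -m creep '[{"xyz":[0.025,0.012,0],"roll":0},{"xyz":[0.025,0.012,0],"roll":0},{"xyz":[0.025,0.012,0],"roll":0},{"xyz":[0.025,0.012,0],"roll":0},{"xyz":[0,0,0],"roll":0}]'
python3 go.py 0.530 0.296 0.2
python3 - <<'E'
from rig import bot
from h import *
c=bot.read_camera("wrist");s=bot.observe()
W=wristW(c,s["tool_pos"],s["orientation"])
cv2.imwrite("pics/w2.png",c["pixels"][:,:,::-1]); 
t=bot.read_camera("top");cv2.imwrite("pics/top2.png",t["pixels"][:,:,::-1])
E
```

```text
t: 7.85
tool_pos: [0.5247, 0.2977, 0.1944]
orientation: [-179.8, -0.1, 104.9]
force: [-0.7, 0.3, -2.4]
opening: 0.051
finger_force: 24.8
t 7.85 pos [0.5247 0.2977 0.1944] ori [-1.7976e+02 -6.0000e-02  1.0495e+02] open 0.051 ff 24.754798966023372 F [-0.7  0.3 -2.4]
tool shift [-0.003   0.0047 -0.0056]
```

View pics/w2.png

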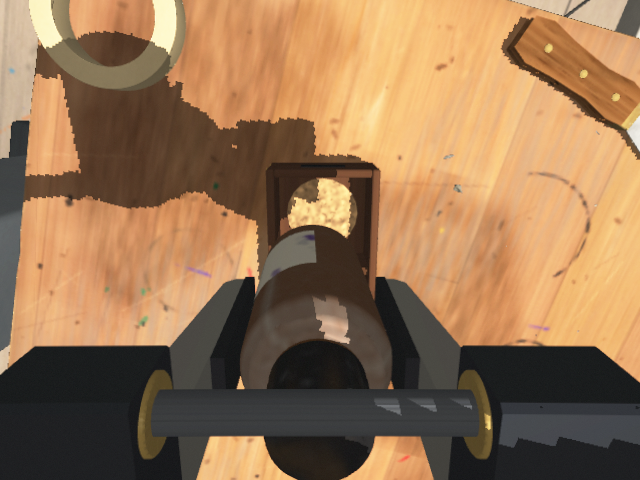

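Wrist view: the bottle is held upright, with the crate end wall's rim corners at about (268,165) and (379,165) and the pad beyond the bottle at (322,208). I'll check these against the crate model.

```bash

python3 - <<'E'
from rig import bot
from h import *
s=bot.observe();c=bot.read_camera("wrist")
W=wristW(c,s["tool_pos"],s["orientation"])
a=onz(c,(268,165),.05,W);b=onz(c,(379,165),.05,W);d=(b-a)/np.linalg.norm(b-a)
n=np.array([d[1],-d[0],0]); n*=np.sign(-n[1])
print(a,b,np.linalg.norm(b-a),np.degrees(np.arctan2(d[1],d[0])),"cell",(a+b)/2+n*.042)
print("pad",onz(c,(322,208),.008,W))
print("other end cell",(a+b)/2+n*.198)
E
python3 go.py 0.530 0.296 0.2
```

```text
[0.48103914 0.32523607 0.05      ] [0.55908817 0.34590083 0.05      ] 0.0807383599865827 14.82972228394833 cell [0.53081344 0.29496744 0.05      ]
pad [0.5301425 0.2959726 0.008    ]
other end cell [0.57074122 0.14416368 0.05      ]
t 8.0 pos [0.5251 0.2946 0.1955] ori [-1.7979e+02  4.0000e-02  1.0479e+02] open 0.0508 ff 24.75495839556089 F [-0.3 -1.  -2.7]
tool shift [ 0.0001  0.0051 -0.0045]
```

```bash

python3 -m creep '[{"xyz":[0,0.005,0],"roll":0},{"xyz":[0,0,0.02],"roll":0},{"xyz":[0,0,0.03],"roll":0},{"xyz":[0,0,0.03],"roll":0},{"xyz":[0,0,0.02],"roll":0}]'
python3 -m creep '[{"xyz":[0,0,0.01],"roll":0},{"xyz":[0,0,0.01],"roll":0},{"xyz":[0,0,0.003],"roll":0},{"xyz":[0,0,0],"roll":0}]'
python3 go.py .5305 .2955 .066
```

```text
t: 8.5
tool_pos: [0.5301, 0.2952, 0.095]
orientation: [-179.8, 0.0, 104.7]
force: [-0.2, 0.5, -3.2]
opening: 0.0509
finger_force: 24.8
t: 8.9
tool_pos: [0.5314, 0.2966, 0.075]
orientation: [180.0, -0.0, 104.8]
force: [0.6, 0.1, -2.3]
opening: 0.0511
finger_force: 24.8
t 8.9 pos [0.5314 0.2966 0.075 ] ori [179.96  -0.   104.77] open 0.0511 ff 24.753262305166572 F [ 0.6  0.1 -2.3]
tool shift [-0.0008 -0.0012  0.009 ]
```

```bash

python3 -m creep '[{"xyz":[0,0,0.004],"roll":0},{"xyz":[0,0,0.002],"roll":0},{"xyz":[0,0,0],"roll":0}]'
python3 -m creep '[{"xyz":[0,0,0.0015],"roll":0},{"xyz":[0,0,0],"roll":0}]'
python3 -m creep '[{"xyz":[0,0,0.001],"roll":0},{"xyz":[0,0,0],"roll":0}]'
```

```text
t: 9.2
tool_pos: [0.531, 0.2967, 0.0686]
orientation: [180.0, 0.0, 104.8]
force: [0.6, -0.1, -2.3]
opening: 0.0512
finger_force: 24.8
t: 9.4
tool_pos: [0.531, 0.2966, 0.067]
orientation: [-180.0, 0.0, 104.8]
force: [-0.5, -0.2, -2.7]
opening: 0.0509
finger_force: 24.8
t: 9.6
tool_pos: [0.5311, 0.2967, 0.0661]
orientation: [180.0, -0.0, 104.8]
force: [-0.1, 0.1, -2.3]
opening: 0.0511
finger_force: 24.8
```

```bash

python3 -m creep '[{"xyz":[0,0,0.001],"roll":0},{"xyz":[0,0,0],"roll":0}]'
python3 -m creep '[{"xyz":[0,0,0.001],"roll":0},{"xyz":[0,0,0],"roll":0}]'
```

```text
t: 9.8
tool_pos: [0.5312, 0.2968, 0.066]
orientation: [180.0, -0.0, 104.8]
force: [-2.3, -0.4, 4.6]
opening: 0.0508
finger_force: 24.9
t: 10.0
tool_pos: [0.5314, 0.2968, 0.066]
orientation: [180.0, 0.0, 104.8]
force: [-5.6, -1.0, 10.0]
opening: 0.0508
finger_force: 24.9
```

Contact with the pad. I'll ease off, release and rise.

```bash

python3 -m creep '[{"xyz":[0,0,-0.0015],"roll":0},{"xyz":[0,0,0],"roll":0}]'
python3 -m creep '[{"xyz":[0,0,0],"roll":0},{"xyz":[0,0,0],"roll":0},{"xyz":[0,0,0],"roll":0},{"xyz":[0,0,0],"roll":0},{"xyz":[0,0,0],"roll":0}]' 100
python3 -m creep '[{"xyz":[0,0,0],"roll":0},{"xyz":[0,0,-0.02],"roll":0},{"xyz":[0,0,-0.04],"roll":0},{"xyz":[0,0,-0.05],"roll":0},{"xyz":[0,0,-0.05],"roll":0}]'
python3 -m creep '[{"xyz":[0,0,-0.02],"roll":0},{"xyz":[0,0,0],"roll":0}]'
python3 go.py .615 -.1685 .25
```

```text
t: 10.2
tool_pos: [0.5314, 0.2968, 0.066]
orientation: [179.9, -0.0, 104.8]
force: [-0.6, 0.6, 2.8]
opening: 0.0513
finger_force: 24.9
t: 10.7
tool_pos: [0.531, 0.2966, 0.0655]
orientation: [-180.0, 0.0, 104.8]
force: [-0.2, 0.1, -0.1]
opening: 0.0893
finger_force: 0.0
t: 11.2
tool_pos: [0.5305, 0.2964, 0.2269]
orientation: [-179.9, 0.0, 104.8]
force: [1.1, 0.1, 0.1]
opening: 0.092
finger_force: 0.0
t: 11.4
tool_pos: [0.5333, 0.2974, 0.2505]
orientation: [179.5, -0.0, 104.8]
force: [0.8, -0.9, -0.1]
opening: 0.092
finger_force: 0.0
t 11.4 pos [0.5333 0.2974 0.2505] ori [ 1.7950e+02 -3.0000e-02  1.0479e+02] open 0.092 ff 0.0 F [ 0.8 -0.9 -0.1]
tool shift [-4.713e-01 -3.990e-02 -1.000e-04]
```

```bash

for i in 1 2; do python3 -m creep '[{"xyz":[-0.04,-0.0035,0],"roll":0},{"xyz":[-0.04,-0.0035,0],"roll":0},{"xyz":[-0.04,-0.0035,0],"roll":0},{"xyz":[-0.04,-0.0035,0],"roll":0},{"xyz":[-0.04,-0.0035,0],"roll":0}]' >/dev/null; done
python3 -m creep '[{"xyz":[-0.04,-0.003,0],"roll":0},{"xyz":[0,0,0],"roll":0},{"xyz":[0,0,0],"roll":0}]' >/dev/null
python3 go.py .615 -.1685 .25
python3 - <<'E'
from rig import bot
from h import *
c=bot.read_camera("wrist");cv2.imwrite("pics/w3.png",c["pixels"][:,:,::-1])
t=bot.read_camera("top")["pixels"];cv2.imwrite("pics/top3.png",cv2.resize(t[170:320,130:430],None,fx=2.6,fy=2.6)[:,:,::-1])
E
```

```text
t 12.7 pos [ 0.6056 -0.1386  0.2432] ori [-1.7984e+02 -1.6000e-01  1.0469e+02] open 0.0919 ff 0.0 F [-0.4  0.7  0.3]
tool shift [-0.0313  0.0015 -0.0069]
```

View pics/w3.png

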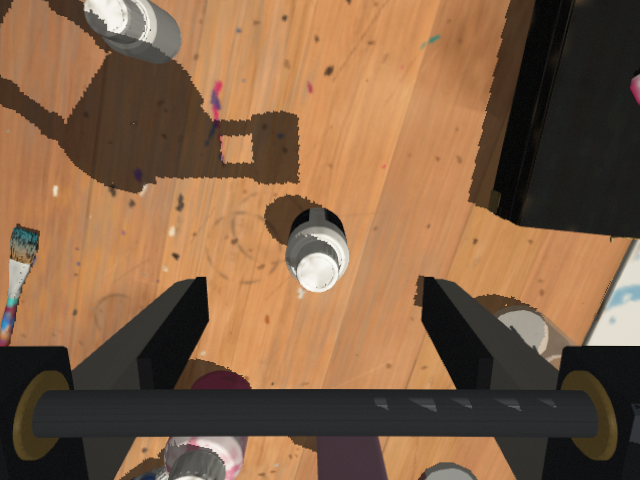

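View pics/top3.png

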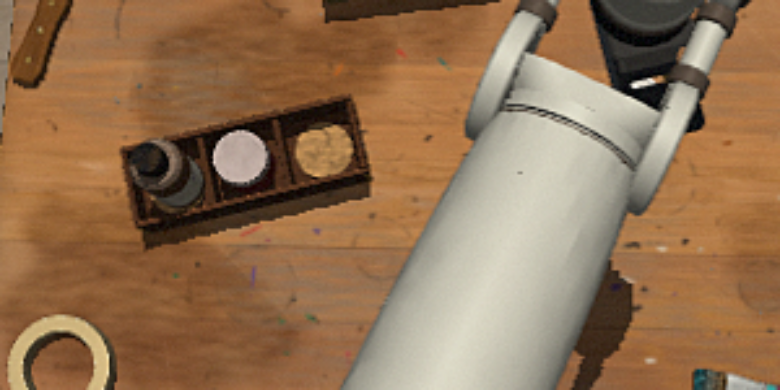

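The top crop shows the amber bottle standing in the left cell. In the wrist view the primer cap top is at (318,271), between the fingers. The nearest neighbour is a jar at (525,330), outside the right finger, so I need its clearance.

```bash

python3 - <<'E'
from rig import bot
from h import *
s=bot.observe();c=bot.read_camera("wrist");W=wristW(c,s["tool_pos"],s["orientation"])
print("primer",onz(c,(318,271),.12,W), "glass rim/foot",onz(c,(522,330),.08,W),onz(c,(500,320),.0,W))
E
python3 go.py .615 -.1685 .25
```

```text
primer [ 0.61664646 -0.16913472  0.12      ] glass rim/foot [ 0.80288455 -0.19028771  0.08      ] [ 0.82799001 -0.21550632  0.        ]
t 12.85 pos [ 0.6062 -0.137   0.2447] ori [-1.7994e+02 -7.0000e-02  1.0487e+02] open 0.0919 ff 0.0 F [-0.6  1.   0.5]
tool shift [-0.0327  0.0005 -0.0053]
```

```bash

python3 -m creep '[{"xyz":[-0.0165,0.0005,0],"roll":0},{"xyz":[-0.0165,0.0005,0],"roll":0},{"xyz":[0,0,0],"roll":0},{"xyz":[0,0,0],"roll":0}]' >/dev/null
python3 go.py 0.616 -0.169 0.049
```

```text
t 13.25 pos [ 0.616  -0.1707  0.2455] ori [-1.8000e+02 -2.0000e-02  1.0473e+02] open 0.0921 ff 0.0 F [0.6 0.5 0.4]
tool shift [0.0016 0.0004 0.1965]
```

```bash

python3 -m creep '[{"xyz":[0.001,0,0.04],"roll":0},{"xyz":[0,0,0.04],"roll":0},{"xyz":[0,0,0.04],"roll":0},{"xyz":[0,0,0.04],"roll":0},{"xyz":[0,0,0.02],"roll":0}]' >/dev/null
python3 -m creep '[{"xyz":[0,0,0.015],"roll":0},{"xyz":[0,0,0],"roll":0}]' 
python3 -m creep '[{"xyz":[0,0,0],"roll":0},{"xyz":[0,0,0],"roll":0},{"xyz":[0,0,0],"roll":0},{"xyz":[0,0,0],"roll":0},{"xyz":[0,0,0],"roll":0}]' 45 20
python3 -m creep '[{"xyz":[0,0,0],"roll":0},{"xyz":[0,0,0],"roll":0},{"xyz":[0,0,0],"roll":0},{"xyz":[0,0,0],"roll":0},{"xyz":[0,0,0],"roll":0}]'
```

```text
t: 13.95
tool_pos: [0.6143, -0.1683, 0.0485]
orientation: [-179.8, -0.1, 104.8]
force: [0.3, 0.2, -0.8]
opening: 0.0917
finger_force: 0.0
t: 14.45
tool_pos: [0.616, -0.1693, 0.0512]
orientation: [180.0, 0.0, 104.8]
force: [-0.1, -0.5, 0.3]
opening: 0.0541
finger_force: 0.0
t: 14.95
tool_pos: [0.6159, -0.1694, 0.051]
orientation: [180.0, 0.0, 104.8]
force: [-1.6, 0.2, 4.4]
opening: 0.0511
finger_force: 20.0
```

```bash

python3 -m creep '[{"xyz":[0,0,-0.01],"roll":0},{"xyz":[0,0,-0.03],"roll":0},{"xyz":[0,0,-0.03],"roll":0},{"xyz":[0,0,-0.03],"roll":0},{"xyz":[0,0,-0.03],"roll":0}]' 0 25
python3 -m creep '[{"xyz":[0,0,-0.01],"roll":0},{"xyz":[0,0,0],"roll":0}]' 
python3 go.py 0.570 0.145 0.19
```

```text
t: 15.45
tool_pos: [0.6152, -0.1688, 0.1815]
orientation: [-180.0, -0.0, 104.8]
force: [0.4, -0.0, -0.6]
opening: 0.0509
finger_force: 25.0
t: 15.65
tool_pos: [0.6165, -0.1695, 0.1921]
orientation: [179.9, 0.1, 104.8]
force: [-0.6, -0.5, -1.1]
opening: 0.0508
finger_force: 25.0
t 15.65 pos [ 0.6165 -0.1695  0.1921] ori [1.7986e+02 1.1000e-01 1.0479e+02] open 0.0508 ff 24.969246678374475 F [-0.6 -0.5 -1.1]
tool shift [0.3159 0.0353 0.0016]
```

```bash

for i in 1 2; do python3 -m creep '[{"xyz":[0.025,0.003,0],"roll":0},{"xyz":[0.025,0.003,0],"roll":0},{"xyz":[0.025,0.003,0],"roll":0},{"xyz":[0.025,0.003,0],"roll":0},{"xyz":[0.025,0.003,0],"roll":0}]' >/dev/null; done
python3 -m creep '[{"xyz":[0.025,0.003,0],"roll":0},{"xyz":[0.025,0.002,0],"roll":0},{"xyz":[0.015,0,0],"roll":0},{"xyz":[0,0,0],"roll":0},{"xyz":[0,0,0],"roll":0}]' >/dev/null
python3 go.py 0.570 0.145 0.19
```

```text
t 17.15 pos [0.5688 0.1437 0.1896] ori [-1.7991e+02  2.0000e-02  1.0480e+02] open 0.0512 ff 24.969226725734188 F [ 0.8 -0.8 -1.3]
tool shift [ 0.0009  0.0015 -0.0004]
```

```bash

python3 -m creep '[{"xyz":[0.001,0.001,0.02],"roll":0},{"xyz":[0,0,0.03],"roll":0},{"xyz":[0,0,0.03],"roll":0},{"xyz":[0,0,0.02],"roll":0},{"xyz":[0,0,0.01],"roll":0}]' >/dev/null
python3 -m creep '[{"xyz":[0,0,0.01],"roll":0},{"xyz":[0,0,0.005],"roll":0},{"xyz":[0,0,0],"roll":0},{"xyz":[0,0,0],"roll":0}]'
python3 -m creep '[{"xyz":[0,0,0.002],"roll":0},{"xyz":[0,0,0.002],"roll":0},{"xyz":[0,0,0],"roll":0}]'
```

```text
t: 18.05
tool_pos: [0.5706, 0.1455, 0.0665]
orientation: [179.9, 0.0, 104.8]
force: [-1.0, -0.1, -1.5]
opening: 0.0509
finger_force: 25.0
t: 18.35
tool_pos: [0.5697, 0.1456, 0.0615]
orientation: [-180.0, -0.0, 104.8]
force: [-0.6, 0.5, -0.9]
opening: 0.0511
finger_force: 25.0
```

```bash

python3 -m creep '[{"xyz":[0,0,0.0015],"roll":0},{"xyz":[0,0,0],"roll":0}]'
python3 -m creep '[{"xyz":[0,0,0.001],"roll":0},{"xyz":[0,0,0],"roll":0}]'
python3 -m creep '[{"xyz":[0,0,0.001],"roll":0},{"xyz":[0,0,0],"roll":0}]'
```

```text
t: 18.55
tool_pos: [0.5697, 0.1456, 0.0599]
orientation: [-180.0, -0.0, 104.8]
force: [0.2, 0.4, -1.2]
opening: 0.051
finger_force: 25.0
t: 18.75
tool_pos: [0.5699, 0.1455, 0.0591]
orientation: [180.0, 0.0, 104.8]
force: [0.4, -0.5, -0.7]
opening: 0.051
finger_force: 25.0
t: 18.95
tool_pos: [0.57, 0.1455, 0.059]
orientation: [-180.0, 0.0, 104.8]
force: [-2.4, -0.5, 5.1]
opening: 0.0512
finger_force: 25.0
```

Contact at the expected height. Release, rise and back away.

```bash

python3 -m creep '[{"xyz":[0,0,-0.0005],"roll":0},{"xyz":[0,0,0],"roll":0}]' >/dev/null
python3 -m creep '[{"xyz":[0,0,0],"roll":0},{"xyz":[0,0,0],"roll":0},{"xyz":[0,0,0],"roll":0},{"xyz":[0,0,0],"roll":0},{"xyz":[0,0,0],"roll":0}]' 100
python3 -m creep '[{"xyz":[0,0,0],"roll":0},{"xyz":[0,0,-0.02],"roll":0},{"xyz":[0,0,-0.04],"roll":0},{"xyz":[0,0,-0.05],"roll":0},{"xyz":[0,0,-0.05],"roll":0}]' >/dev/null
for i in 1 2; do python3 -m creep '[{"xyz":[-0.04,-0.02,-0.005],"roll":0},{"xyz":[-0.04,-0.02,-0.005],"roll":0},{"xyz":[-0.04,-0.02,-0.005],"roll":0},{"xyz":[-0.04,-0.02,-0.005],"roll":0},{"xyz":[0,0,0],"roll":0}]'; done
python3 - <<'E'
from rig import bot
from h import *
a=bot.read_camera("top")["pixels"][170:320,130:430];b=bot.read_camera("scene")["pixels"][130:280,200:500]
cv2.imwrite("pics/end.png",np.vstack([cv2.resize(x,(600,300)) for x in(a,b)])[:,:,::-1])
E
```

```text
t: 19.65
tool_pos: [0.5698, 0.1455, 0.0585]
orientation: [-180.0, -0.0, 104.8]
force: [-0.2, 0.4, -0.2]
opening: 0.0891
finger_force: 0.0
t: 20.65
tool_pos: [0.533, -0.0341, 0.2395]
orientation: [180.0, 0.1, 104.5]
force: [0.3, 1.4, -0.2]
opening: 0.0919
finger_force: 0.0
t: 21.15
tool_pos: [0.4963, -0.2086, 0.2592]
orientation: [180.0, 0.1, 104.5]
force: [-0.2, 1.3, -0.3]
opening: 0.0921
finger_force: 0.0
```

View pics/end.png

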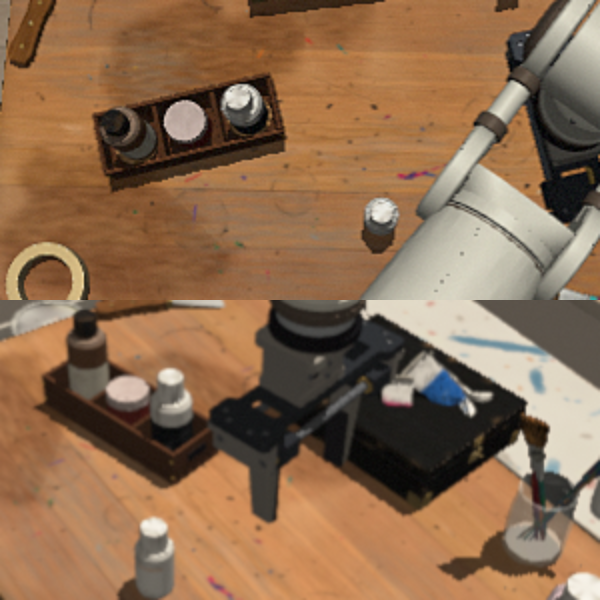

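Both views show the amber and primer bottles upright in the two end cells. The red pot is still between them, the varnish bottle is untouched, and the gripper is clear.

```bash
python3 -c "
from rig import bot
print(bot.close_job())"
```

```text
the job is handed in; nothing more can be done
None
```

The job is handed in at about 21 s of the 64 s: the brown bottle and the black-label white bottle stand upright on the cork pads in the two end cells, each lowered until it touched before release, and the red pot and other bottles were not touched.

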